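Lay out a chocolate decorating place

TASK

Lay out the decorating place around the chocolate mould: stand the stack of paper cups in the middle of the gap between the mould's right-hand end and the steel bowl, in line with them and clear of both, and lay the wooden spatula flat on the bench along the mould's near edge (the robot's side), centred on it, parallel to it, with its blade about 20 mm away from the mould. Stand every topping jar that has a round green sticker on its lid in one straight row behind the mould, each about 20 mm from its far edge and none sticking out past its ends, and stand every jar that has a red bar sticker upright in the yellow tub. The jars are glass, so set them down gently, and leave everything else on the bench where it is.

Things in the scene. Friction and masses are not known exactly. Their poses are not given: they have to be found in the camera images.
- jar_a_mid (a point): Topping jar with clear glass body (60 mm diameter, 60 mm high) and a 56 mm steel lid on top, 82 mm high in all, about 0.25 kg; cream topping inside; its lid carries a round GREEN sticker (28 mm): passed. The point is at its centre, 41 mm above its base; z is up its axis. It may be absent.
- jar_b_mid (a point): Topping jar with clear glass body (60 mm diameter, 60 mm high) and a 56 mm steel lid on top, 82 mm high in all, about 0.25 kg; nut-brown topping inside; its lid carries a round GREEN sticker (28 mm): passed. The point is at its centre, 41 mm above its base; z is up its axis. It may be absent.
- jar_c_mid (a point): Topping jar with clear glass body (60 mm diameter, 60 mm high) and a 56 mm steel lid on top, 82 mm high in all, about 0.25 kg; dark brown topping inside; its lid carries a round GREEN sticker (28 mm): passed. The point is at its centre, 41 mm above its base; z is up its axis. It may be absent.
- jar_d_mid (a point): Topping jar with clear glass body (60 mm diameter, 60 mm high) and a 56 mm steel lid on top, 82 mm high in all, about 0.25 kg; nut-brown topping inside; its lid carries a narrow RED bar sticker (44 x 12 mm): rejected. The point is at its centre, 41 mm above its base; z is up its axis. It may be absent.
- jar_e_mid (a point): Topping jar with clear glass body (60 mm diameter, 60 mm high) and a 56 mm steel lid on top, 82 mm high in all, about 0.25 kg; cream topping inside; its lid carries a narrow RED bar sticker (44 x 12 mm): rejected. The point is at its centre, 41 mm above its base; z is up its axis. It may be absent.
- cups_mid (a point): Stack of off-white paper cups, mouth down, moving as one piece: 66 mm diameter up to 60 mm height, then narrowing to 53 mm at its top, 90 mm high, about 0.1 kg. Point at its centre, 45 mm above its base; z is up. At the start it stands behind the mould, where the jar row must go.
- spatula_mid (a point): Flat wooden spatula, 180 mm long: handle 115 mm long, 16 mm wide, 16 mm thick, and a blade 70 mm long, 40 mm wide, 6 mm thick. Point on its axis half-way along its length (on the handle, 25 mm from where the handle ends over the blade, close to the balance point), 8 mm above its underside. Its x runs along it from handle to blade, z is up when it lies flat. At the start it lies on top of the mould.
- mould: Flat clear mould tray full of six dark chocolate bars, 240 mm long (its y), 110 mm wide (its x), 22 mm high, does not move. Origin at the centre of its underside; its x points to its far side (away from the robot, turned by up to 0.25 rad), its y to the robot's left, so its right-hand end is at y = -120 mm.
- bowl: Round steel bowl with set chocolate, 110 mm rim diameter, 50 mm high, does not move; beyond the mould's right-hand end. Origin at the centre of its underside.
- tub: Shallow open yellow tub for rejects, outside 150 mm (x) by 250 mm (y), 50 mm high, walls and floor 5 mm, does not move; holds two jars side by side along its y. Origin at the centre of its underside.
- tasting_cup: White ceramic tasting cup, 34 mm wide, 35 mm high, among the jars; origin at its underside (bystander, loose: leave it where it stands).
- paper_cup: Small upturned paper cup, 48 mm wide, 60 mm high; origin at its underside (bystander, loose: leave it where it stands).

How it is judged:
At the end, for the whole second after the job is handed in: Green jars upright behind the mould, 5-37 mm off its far edge, centres within 100 mm of its middle; red jars upright in the tub; cups upright between mould and bowl, 4 mm clear of both, within 30 mm of their line; spatula flat, blade 5-42 mm off the near edge, within 30 mm of central, 0.15 rad (angle between each of jar_a_mid, jar_b_mid, jar_c_mid, jar_d_mid, jar_e_mid, cups_mid, spatula_mid's own z axis and vertical below 0.12 rad and x of jar_a_mid in the frame of mould between 0.09 and 0.122 m and y of jar_a_mid in the frame of mould between -0.1 and 0.1 m and height (world z) of each of jar_a_mid, jar_b_mid, jar_c_mid below 0.05 m and x of jar_b_mid in the frame of mould between 0.09 and 0.122 m and y of jar_b_mid in the frame of mould between -0.1 and 0.1 m and x of jar_c_mid in the frame of mould between 0.09 and 0.122 m and y of jar_c_mid in the frame of mould between -0.1 and 0.1 m and x of jar_d_mid in the frame of tub between -0.045 and 0.045 m and y of jar_d_mid in the frame of tub between -0.095 and 0.095 m and height (world z) of each of jar_d_mid, jar_e_mid below 0.055 m and x of jar_e_mid in the frame of tub between -0.045 and 0.045 m and y of jar_e_mid in the frame of tub between -0.095 and 0.095 m and x of cups_mid in the frame of mould between -0.03 and 0.03 m and y of cups_mid in the frame of mould between -0.25 and -0.158 m and horizontal distance between cups_mid and bowl above 0.092 m and height (world z) of cups_mid below 0.052 m and x of spatula_mid in the frame of mould between -0.117 and -0.08 m and y of spatula_mid in the frame of mould between -0.03 and 0.03 m and angle between the x axis of spatula_mid and the y axis of mould, either way round below 0.15 rad and height (world z) of spatula_mid below 0.014 m); the robot touches nothing.
It fails at once if the tasting cup is pushed away or knocked over (distance of tasting_cup from where it was at the start of the episode above 0.05 m or angle between tasting_cup's own z axis and vertical above 0.7 rad).
It fails at once if the paper cup is pushed away or knocked over (distance of paper_cup from where it was at the start of the episode above 0.05 m or angle between paper_cup's own z axis and vertical above 0.7 rad).
It fails at once if a glass jar is dropped from a height (over about 8 cm) (linear speed of any of jar_a, jar_b, jar_c, jar_d, jar_e above 1.3 m/s).
Of jar_a, jar_b, jar_c, jar_d, jar_e only 3 to 5 are there at a start; the rules pass over those that are not, and their reading is None.
At some moment in a run one of jar_a, jar_b, jar_c, jar_d, jar_e, cups may be knocked a few centimetres aside while the robot is not near it.
It also fails if it takes over 210 s, if anything falls off the work surface, if the arm or the gripper's body presses on something with over 40 N, if the wrist force passes 120 N, or if a joint passes its speed limit or range.

ROBOT

A 7-joint arm with a two-finger parallel gripper is mounted at the origin on the work surface. World frame = base frame: x ahead of the robot, y to its left, z up, the work surface at z = 0. Lengths are in m, angles in rad, forces in N, time in s.
With the tool pointing down it reaches from about 0.4 to 0.85 m from the base axis. Payload 4.5 kg.
Tool frame: the origin (TCP) lies at the very end of the fingers, on their centre line; the grasp point (between the pads) lies 19 mm behind it (manip.hold_point_z is the distance from the TCP to the grasp point, in m); z points along the fingers, y is the line along which they close (so a half turn about z gives the same grasp; the last joint's range is limited). The gripper opens to 85 mm and grips with 20 to 120 N. Pads are 22 mm wide; open, the fingers measure 114 mm over their backs; the gripper's body (76 mm by 85 mm) begins 54 mm behind the grasp point. The pads swing forward as they close: fully open they stand 13 mm farther back than shut.
Start: joints at [1.174, 0.689, -0.195, 1.565, 0.157, 0.902, -0.215], TCP at [0.261, -0.568, 0.231] pointing down, gripper open.
Joint ranges: [-3.01, 3.01], [-0.46, 2.08], [-1.47, 1.51], [0.13, 2.56], [-1, 4.14], [0.04, 2.09], [-2.66, 2.66]. Speed limits (rad/s): [2.57, 2.57, 3.14, 3.14, 3.14, 3.14, 3.14].

INTERFACE

Orientations are given as [roll, pitch, yaw] about the fixed x, y, z axes, in that order (R = Rz(yaw) Ry(pitch) Rx(roll)).
In Python, from bench import sensors, cams, job_done, manip gives the robot as it stands. The module is installed in compiled form; this text tells all that it offers.
- The arm moves only by the shell command python3 -m jog 'ROWS' [FORCE]. ROWS is JSON, a list of rows, each an object with "xyz": the shift along the tool's x, y, z in cm, a list of three; "yaw": the turn about the tool's z in rad; "gripper": the opening, from 0 (shut) to 1 (fully open). A call has exactly 5 rows; each row shifts and turns the commanded pose from where the row before left it, along the tool's axes as they then stand; what a row does not reach is not made up. A row lasts 1/10 s, in which the tool goes at most 50 mm and 8.59 degrees, less where a joint would pass 70% of its speed; a pose out of reach is approached as far as the arm can. A call is refused whole if a number of a shift passes 5 or a number of a turn 0.15, either way. A call with a gripper value outside its range is refused whole. The fingers move at their own pace and stop on an object; FORCE is the grip in N (left out, the last holds). Time passes only in rows, so rows that do not move let the fingers close, or fill a call up. It gives the time, the measured TCP pose, the force, the opening and the grip force at its end, in the units of the state.
- sensors.read_state(): the state, without advancing time (a new reading comes with each control period).
- cams.camera(name): name is "scene" or "top" or "wrist"; returns the picture (480x640x3 uint8, red, green, blue); there is no depth.
- cams.get_calibration(name): a dict with "mtx" (3x3 intrinsics, pixels), "xyz" and "rotation" of the camera in the world; the wrist camera has in their place "mount" (4x4, takes a point from camera to tool coordinates, whose origin is the TCP and whose axes are the flange's). Camera axes: x right, y down, z forward; pixel columns grow to the right and rows downward; lengths in m; the calibration is good to about 2 mm. A picture is of the moment at which its call begins: read the wrist's pose just before it. get_calibration takes no time and is no camera call.
- job_done(): hands the job in; it is judged then, once.
The state is a dict: "time": time; "q": joint angles; "qd": joint speeds; "tau": joint torques, N m; "tool_pos": TCP position; "eef_rot": TCP orientation; "contact_force": force on the tool from outside, world axes, zero at the start; "moment": the same for the moment, N m; "gripper_width": opening from 0.0 (shut) to 1.0 (fully open); "gripper_force": force on a finger pad.
Only numpy, scipy, OpenCV 4.12 (cv2) and the standard library are available. Lean on these libraries where they do the work, as an engineer would, in place of code of your own. Each camera call takes 0.05 s, during which the arm holds its last target. There are 200 camera calls.

## Working session

There is one attempt and no reset: what is moved stays moved. The work goes in short steps, Python scripts to look and compute and a shell command to move; the robot and the scene stay as the last step left them, time stands still between calls to the robot, and variables do not carry over. Pictures are saved under pics/ and viewed, at most 14 in all, crops included, and the job is handed in when it is done.

```bash
mkdir -p pics; cat > h.py <<'E'
import numpy as np, cv2
from bench import sensors, cams, job_done, manip
def snap(n,f):
    im=cams.camera(n); cv2.imwrite('pics/'+f,im[:,:,::-1]); return im
E
python3 - <<'E'
from h import *
s=sensors.read_state();print({k:np.round(v,3) for k,v in s.items()},manip.hold_point_z)
for n in ['top','scene','wrist']:
    print(n,cams.get_calibration(n)); 
snap('top','t0.png');snap('scene','s0.png')
E
```

```text
{'time': np.float64(0.0), 'q': array([ 1.174,  0.69 , -0.194,  1.566,  0.157,  0.902, -0.215]), 'qd': array([ 0.   ,  0.001, -0.   , -0.001,  0.002, -0.002,  0.   ]), 'tau': array([-0.0000e+00, -5.3961e+01, -1.2660e+00, -1.5854e+01,  9.0000e-03,
        1.0000e-02, -0.0000e+00]), 'tool_pos': array([ 0.261, -0.567,  0.23 ]), 'eef_rot': array([-3.14 ,  0.   ,  0.431]), 'contact_force': array([ 0.234, -0.613,  0.343]), 'moment': array([-0.025,  0.04 ,  0.006]), 'gripper_force': np.float64(0.0), 'gripper_width': np.float64(1.001)} 0.0187
top {'mtx': array([[577.45002559,   0.        , 320.05210557],
       [  0.        , 577.45002559, 241.52402175],
       [  0.        ,   0.        ,   1.        ]]), 'xyz': array([0.37389913, 0.03587631, 1.1900817 ]), 'rotation': array([-3.00597076e+00, -1.59120647e-03, -1.59706873e+00])}
scene {'mtx': array([[593.8766872 ,   0.        , 315.464195  ],
       [  0.        , 593.8766872 , 239.43708348],
       [  0.        ,   0.        ,   1.        ]]), 'xyz': array([1.45075382, 0.46925208, 0.72028339]), 'rotation': array([-2.15956593,  0.01392366,  2.03348362])}
wrist {'mtx': array([[362.70338077,   0.        , 311.4722495 ],
       [  0.        , 362.70338077, 231.94093059],
       [  0.        ,   0.        ,   1.        ]]), 'mount': array([[-1.19658988e-04, -9.61082049e-01, -2.76263066e-01,
         7.03480171e-02],
       [ 9.99999993e-01, -1.15308276e-04, -3.19922367e-05,
        -7.68748499e-04],
       [-1.10825344e-06, -2.76263068e-01,  9.61082056e-01,
        -1.42143067e-01],
       [ 0.00000000e+00,  0.00000000e+00,  0.00000000e+00,
         1.00000000e+00]])}
```

View pics/t0.png

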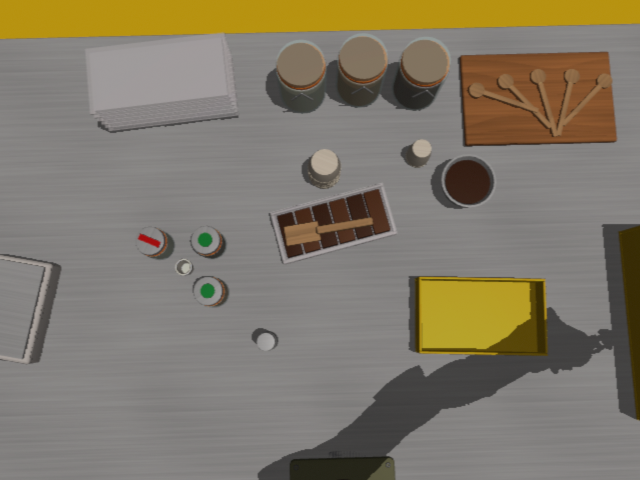

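View pics/s0.png

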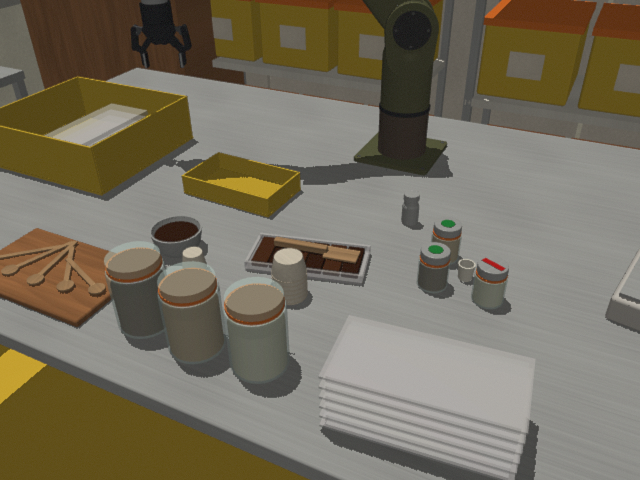

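The top view shows green jars at (207,241) and (210,291), a red jar at (152,241), and the tasting cup between them at (184,267). The cup stack is at (325,165), the mould with the spatula around (335,223), the bowl at (468,182), the small paper cup at (421,152) and the tub at (482,315). Next I'll measure these.

```bash
cat >> h.py <<'E'
from scipy.spatial.transform import Rotation as R
def ray(n,uv,z,T=None):
    c=cams.get_calibration(n); K=c['mtx']
    d=np.linalg.inv(K)@np.array([uv[0],uv[1],1.])
    if n=='wrist':
        M=T@c['mount']; o=M[:3,3]; d=M[:3,:3]@d
    else:
        o=np.array(c['xyz']); d=R.from_euler('xyz',c['rotation']).as_matrix()@d
    return o+d*(z-o[2])/d[2]
def T_tool(s):
    T=np.eye(4);T[:3,:3]=R.from_euler('xyz',s['eef_rot']).as_matrix();T[:3,3]=s['tool_pos'];return T
def blobs(mask,amin=20):
    n,l,st,ce=cv2.connectedComponentsWithStats(mask.astype(np.uint8))
    return [(ce[i],st[i,4],l==i) for i in range(1,n) if st[i,4]>=amin]
def red(im): h=cv2.cvtColor(im,cv2.COLOR_RGB2HSV); return (h[...,1]>170)&(h[...,2]>90)&((h[...,0]<5)|(h[...,0]>174))
def green(im): h=cv2.cvtColor(im,cv2.COLOR_RGB2HSV); return (h[...,1]>150)&(h[...,0]>45)&(h[...,0]<85)&(h[...,2]>50)
def yellow(im): h=cv2.cvtColor(im,cv2.COLOR_RGB2HSV); return (h[...,1]>180)&(h[...,0]>20)&(h[...,0]<32)
E
python3 - <<'E'
from h import *
im=cv2.imread('pics/t0.png')[:,:,::-1].copy()
for nm,f in [('red',red),('green',green)]:
    for c,a,m in blobs(f(im)): print(nm,c.round(1),a,ray('top',c,.082).round(4))
for c,a,m in blobs(yellow(im),1500):
    r=cv2.minAreaRect(np.argwhere(m)[:,::-1].astype(np.float32)); print('yel',a,r,[ray('top',p,.05).round(3)[:2] for p in cv2.boxPoints(r)])
for nm,p,z in [('cups',(324.5,161),.09),('bowl',(468.5,181.5),.05),('paper',(421.5,147.5),.06),('tast',(184,266),.035),
  ('m',(271,213),.022),('m',(383,186),.022),('m',(396,235),.022),('m',(284,261),.022)]: print(nm,ray('top',p,z).round(4))
c=im[135:275,255:505]; cv2.imwrite('pics/c0.png',cv2.resize(c,None,fx=3.2,fy=3.2,interpolation=cv2.INTER_CUBIC)[:,:,::-1])
E
```

```text
red [148.9 240. ] 118 [0.5366 0.3614 0.082 ]
green [204.6 239.2] 129 [0.5355 0.2536 0.082 ]
green [207.  290.4] 136 [0.4363 0.2489 0.082 ]
yel 19815 ((319.5, 19.0), (38.0, 639.0), 90.0) [array([1.061, 0.692]), array([ 1.027, -0.658]), array([ 0.942, -0.649]), array([0.976, 0.688])]
yel 2272 ((629.0, 322.0), (192.0, 20.0), 90.0) [array([ 0.545, -0.569]), array([ 0.544, -0.609]), array([ 0.173, -0.571]), array([ 0.174, -0.533])]
yel 9931 ((481.0115051269531, 315.7030334472656), (131.10218811035156, 76.70210266113281), 0.8303154110908508) [array([ 0.306, -0.148]), array([ 0.455, -0.158]), array([ 0.444, -0.417]), array([ 0.296, -0.403])]
cups [0.6829 0.0173 0.09  ]
bowl [ 0.644  -0.2733  0.05  ]
paper [ 0.7144 -0.1799  0.06  ]
tast [0.489  0.3041 0.035 ]
m [0.595  0.1291 0.022 ]
m [ 0.6457 -0.1034  0.022 ]
m [ 0.5426 -0.1258  0.022 ]
m [0.4952 0.1041 0.022 ]
```

View pics/c0.png

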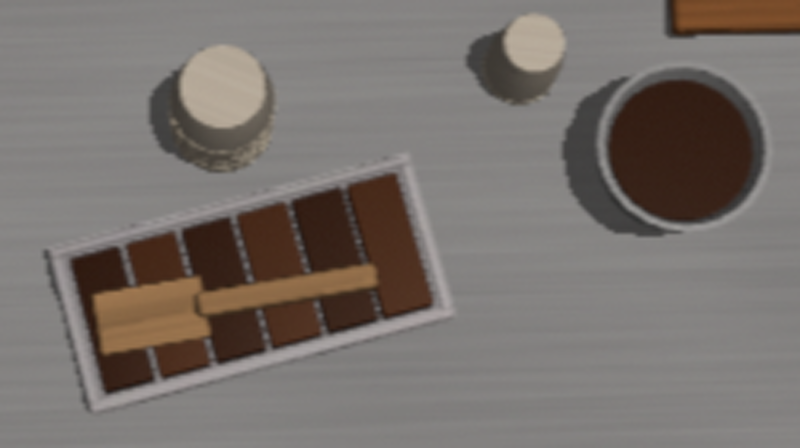

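```bash
cat >> h.py <<'E'
def plan(x,y,z,yaw):
    s=sensors.read_state(); r=s['eef_rot']
    dy=(yaw-r[2]+np.pi/2)%np.pi-np.pi/2
    w=r[2]+dy; d=np.array([x,y,z])-s['tool_pos']
    t=R.from_euler('xyz',[np.pi,0,w]).inv().apply(d)*100
    print('turn(tool) %.3f  shift cm'%(-dy),t.round(2),'len %.1f'%np.linalg.norm(t),'t=%.1f'%s['time'],'w=%.2f'%s['gripper_width'],'q7 %.2f'%s['q'][6])
E
cat > scene0.py <<'E'
from h import *
P=lambda u,v:(u/3.2+255-.35,v/3.2+135-.35)
C=np.array([ray('top',P(*p),.022)[:2] for p in [(50,250),(408,155),(452,316),(93,408)]])
mc=C.mean(0); e=(C[0]-C[1])+(C[3]-C[2]); yw=np.arctan2(-e[0],e[1])
ax=np.array([np.cos(yw),np.sin(yw)]); ay=np.array([-ax[1],ax[0]])
inm=lambda p:np.array([(p[:2]-mc)@ax,(p[:2]-mc)@ay]); tow=lambda a,b:mc+a*ax+b*ay
if __name__=='__main__':
    print('mould',mc.round(4),yw.round(3),[np.linalg.norm(C[i]-C[i-1]).round(4) for i in range(4)])
    cups=ray('top',P(223,86),.09);bowl=ray('top',P(683,147),.05);pap=ray('top',P(534,42),.06)
    for n,p in [('cups',cups),('bowl',bowl),('pap',pap)]: print(n,p.round(4),inm(p).round(4))
    he=ray('top',P(378,275),.038);bl=ray('top',P(97,323),.028);print('spat',he,bl,((he+bl)/2).round(4),np.linalg.norm(he-bl),np.arctan2(*(bl-he)[:2][::-1]))
    print('cup target',tow(.007,-.174),'spat target',tow(-.097,0),'jars',tow(.106,.05),tow(.106,-.05))
    plan(*cups[:2],.2,1.57+yw)
E
python3 scene0.py
```

```text
mould [0.5715 0.0019] 0.232 [np.float64(0.1058), np.float64(0.2392), np.float64(0.1086), np.float64(0.2365)]
cups [0.6819 0.0176 0.09  ] [ 0.111  -0.0101]
bowl [ 0.6459 -0.2726  0.05  ] [ 0.0092 -0.2843]
pap [ 0.7138 -0.18    0.06  ] [ 0.0965 -0.2097]
spat [ 0.57098136 -0.07788055  0.038     ] [0.54641343 0.10088118 0.028     ] [0.5587 0.0115 0.033 ] 0.18071894517851242 1.7073746390854474
cup target [ 0.6184089  -0.16580667] spat target [ 0.47714182 -0.02042575] jars [0.6631764  0.07496889] [ 0.68619999 -0.0223446 ]
turn(tool) -1.371  shift cm [47.28 54.42  3.06] len 72.1 t=0.1 w=1.00 q7 -0.22
```

```bash
J="python3 -m jog"
$J '[{"xyz":[0,0,0],"yaw":-0.137,"gripper":1},{"xyz":[0,0,0],"yaw":-0.137,"gripper":1},{"xyz":[0,0,0],"yaw":-0.137,"gripper":1},{"xyz":[0,0,0],"yaw":-0.137,"gripper":1},{"xyz":[0,0,0],"yaw":-0.137,"gripper":1}]' 30
$J '[{"xyz":[0,0,0],"yaw":-0.137,"gripper":1},{"xyz":[0,0,0],"yaw":-0.137,"gripper":1},{"xyz":[0,0,0],"yaw":-0.137,"gripper":1},{"xyz":[0,0,0],"yaw":-0.137,"gripper":1},{"xyz":[0,0,0],"yaw":-0.137,"gripper":1}]'
$J '[{"xyz":[3,3.4,0],"yaw":0,"gripper":1},{"xyz":[3,3.4,0],"yaw":0,"gripper":1},{"xyz":[3,3.4,0],"yaw":0,"gripper":1},{"xyz":[3,3.4,0],"yaw":0,"gripper":1},{"xyz":[3,3.4,0],"yaw":0,"gripper":1}]'
$J '[{"xyz":[3,3.4,0],"yaw":0,"gripper":1},{"xyz":[3,3.4,0],"yaw":0,"gripper":1},{"xyz":[3,3.4,0],"yaw":0,"gripper":1},{"xyz":[3,3.4,0],"yaw":0,"gripper":1},{"xyz":[3,3.4,0],"yaw":0,"gripper":1}]'
python3 -c "
from h import *
plan(.6819,.0176,.2,1.802)"
```

```text
time: 0.6
tool_pos: [0.2608, -0.5676, 0.2308]
eef_rot: [-3.141, -0.001, 1.121]
contact_force: [-0.3, 0.1, 0.9]
gripper_width: 1.0
gripper_force: 0.0
time: 1.1
tool_pos: [0.2607, -0.5677, 0.2308]
eef_rot: [-3.141, -0.001, 1.806]
contact_force: [-0.4, 0.7, -0.1]
gripper_width: 0.999
gripper_force: 0.0
time: 1.6
tool_pos: [0.3928, -0.3815, 0.231]
eef_rot: [-3.141, -0.0, 1.8]
contact_force: [-0.0, -0.0, 0.5]
gripper_width: 1.001
gripper_force: 0.0
time: 2.1
tool_pos: [0.5242, -0.1968, 0.231]
eef_rot: [-3.141, -0.0, 1.801]
contact_force: [1.0, 0.1, 0.3]
gripper_width: 0.996
gripper_force: 0.0
turn(tool) -0.001  shift cm [17.26 20.27  3.1 ] len 26.8 t=2.1 w=1.00 q7 0.09
```

```bash
J="python3 -m jog"
$J '[{"xyz":[3,3.5,0],"yaw":0,"gripper":1},{"xyz":[3,3.5,0],"yaw":0,"gripper":1},{"xyz":[3,3.5,0],"yaw":0,"gripper":1},{"xyz":[3,3.5,0],"yaw":0,"gripper":1},{"xyz":[3,3.5,0],"yaw":0,"gripper":1}]'
$J '[{"xyz":[2.25,2.75,0],"yaw":0,"gripper":1},{"xyz":[0,0,0],"yaw":0,"gripper":1},{"xyz":[0,0,0],"yaw":0,"gripper":1},{"xyz":[0,0,0],"yaw":0,"gripper":1},{"xyz":[0,0,0],"yaw":0,"gripper":1}]'
python3 -c "
from h import *
plan(.6819,.0176,.2,1.802)
s=sensors.read_state();np.save('T1.npy',T_tool(s))
snap('wrist','w1.png')"
```

```text
time: 2.6
tool_pos: [0.6604, -0.0109, 0.2308]
eef_rot: [-3.141, 0.0, 1.801]
contact_force: [0.2, 0.5, -0.1]
gripper_width: 0.995
gripper_force: 0.0
time: 3.1
tool_pos: [0.681, 0.0137, 0.2311]
eef_rot: [-3.14, 0.001, 1.798]
contact_force: [0.5, 0.4, -0.2]
gripper_width: 1.0
gripper_force: 0.0
turn(tool) -0.004  shift cm [0.36 0.18 3.11] len 3.1 t=3.1 w=1.00 q7 -0.18
```

View pics/w1.png

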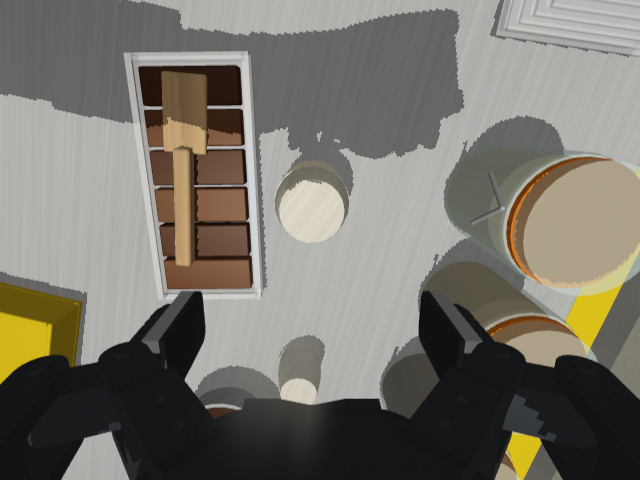

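The wrist view shows the cup top at (311,210), with the mould corners at (125,54), (249,52), (261,298) and (161,298). I'll check these against the top view.

```bash
python3 -c "
from scene0 import *
T=np.load('T1.npy')
print(ray('wrist',(311,210),.09,T).round(4),ray('wrist',(298,391),.06,T).round(4))
Q=np.array([ray('wrist',p,.022,T)[:2] for p in [(125,54),(249,52),(261,297),(161,298)]])
print(Q.round(4),C.round(4),Q.mean(0)); e=(Q[1]-Q[2])+(Q[0]-Q[3]); print(np.arctan2(-e[0],e[1]),np.linalg.norm(Q[1]-Q[2]),np.linalg.norm(Q[1]-Q[0]))
b=ray('wrist',(185,74),.028,T);h=ray('wrist',(184,265),.038,T);print(b,h,(b+h)/2,np.linalg.norm(b-h),np.arctan2(*(b-h)[:2][::-1]))
"
```

```text
[0.6788 0.0209 0.09  ] [ 0.7101 -0.1743  0.06  ]
[[ 0.4902  0.1062]
 [ 0.5967  0.1325]
 [ 0.6516 -0.0982]
 [ 0.5481 -0.1234]] [[ 0.5955  0.1305]
 [ 0.6519 -0.1019]
 [ 0.5459 -0.1257]
 [ 0.4928  0.1047]] [0.57163956 0.00429264]
0.24026551388858763 0.2371191598117866 0.10966429006007775
[0.54609794 0.10159415 0.028     ] [ 0.5715244  -0.07302619  0.038     ] [0.55881117 0.01428398 0.033     ] 0.17674492448966717 1.7153900646443303
```

```bash
J="python3 -m jog"; sed -i "s/^ax=/mc=np.array([.5715,.003]);yw=.236;ax=/" scene0.py
$J '[{"xyz":[0.6,0,0],"yaw":0,"gripper":1},{"xyz":[0,0,4],"yaw":0,"gripper":1},{"xyz":[0,0,4],"yaw":0,"gripper":1},{"xyz":[0,0,4],"yaw":0,"gripper":1},{"xyz":[0,0,2],"yaw":0,"gripper":1}]'
$J '[{"xyz":[0,0,2],"yaw":0,"gripper":1},{"xyz":[0,0,2],"yaw":0,"gripper":1},{"xyz":[0,0,1.8],"yaw":0,"gripper":1},{"xyz":[0,0,0],"yaw":0,"gripper":1},{"xyz":[0,0,0],"yaw":0,"gripper":1}]'
$J '[{"xyz":[0,0,0],"yaw":0,"gripper":0.5},{"xyz":[0,0,0],"yaw":0,"gripper":0.5},{"xyz":[0,0,0],"yaw":0,"gripper":0.5},{"xyz":[0,0,0],"yaw":0,"gripper":0.5},{"xyz":[0,0,0],"yaw":0,"gripper":0.5}]' 25
$J '[{"xyz":[0,0,0],"yaw":0,"gripper":0.5},{"xyz":[0,0,0],"yaw":0,"gripper":0.5},{"xyz":[0,0,0],"yaw":0,"gripper":0.5},{"xyz":[0,0,0],"yaw":0,"gripper":0.5},{"xyz":[0,0,0],"yaw":0,"gripper":0.5}]'
```

```text
time: 3.65
tool_pos: [0.6776, 0.0211, 0.0878]
eef_rot: [-3.136, -0.0, 1.801]
contact_force: [0.1, -1.0, -0.1]
gripper_width: 1.001
gripper_force: 0.0
time: 4.15
tool_pos: [0.6803, 0.0218, 0.0335]
eef_rot: [3.141, -0.0, 1.801]
contact_force: [0.6, 0.2, -0.3]
gripper_width: 0.998
gripper_force: 0.0
time: 4.65
tool_pos: [0.6811, 0.0218, 0.035]
eef_rot: [3.139, 0.0, 1.801]
contact_force: [-1.3, -0.6, 5.5]
gripper_width: 0.762
gripper_force: 27.9
time: 5.15
tool_pos: [0.6811, 0.0218, 0.035]
eef_rot: [3.139, 0.0, 1.801]
contact_force: [-0.8, -0.2, 6.0]
gripper_width: 0.766
gripper_force: 27.9
```

```bash
J="python3 -m jog"
$J '[{"xyz":[0,0,-2],"yaw":0,"gripper":0.5},{"xyz":[0,0,-2.5],"yaw":0,"gripper":0.5},{"xyz":[0,0,-2.5],"yaw":0,"gripper":0.5},{"xyz":[0,0,-2.5],"yaw":0,"gripper":0.5},{"xyz":[0,0,-1],"yaw":0,"gripper":0.5}]'
python3 -c "
from scene0 import *
b=inm(np.array([.646,-.2726]));print(b,tow(.004,-.174)); plan(*tow(.004,-.174),.037,1.57+yw)"
```

```text
time: 5.65
tool_pos: [0.6817, 0.022, 0.1412]
eef_rot: [3.137, 0.0, 1.801]
contact_force: [0.9, 0.4, -1.1]
gripper_width: 0.761
gripper_force: 28.6
[ 0.00799542 -0.28537989] [ 0.616073   -0.16524163]
turn(tool) -0.005  shift cm [-16.68 -10.75  10.42] len 22.4 t=5.7 w=0.76 q7 -0.25
```

```bash
J="python3 -m jog"
$J '[{"xyz":[-3.2,-2.05,0],"yaw":0,"gripper":0.5},{"xyz":[-3.2,-2.05,0],"yaw":0,"gripper":0.5},{"xyz":[-3.2,-2.05,0],"yaw":0,"gripper":0.5},{"xyz":[-3.2,-2.05,0],"yaw":0,"gripper":0.5},{"xyz":[-3.2,-2.05,0],"yaw":0,"gripper":0.5}]'
$J '[{"xyz":[-0.7,-0.5,0],"yaw":0,"gripper":0.5},{"xyz":[0,0,0],"yaw":0,"gripper":0.5},{"xyz":[0,0,2],"yaw":0,"gripper":0.5},{"xyz":[0,0,2],"yaw":0,"gripper":0.5},{"xyz":[0,0,0],"yaw":0,"gripper":0.5}]'
python3 -c "
from scene0 import *
plan(*tow(.004,-.174),.037,1.57+yw)
snap('wrist','w2.png')"
```

```text
time: 6.15
tool_pos: [0.6157, -0.1589, 0.1377]
eef_rot: [-3.141, -0.0, 1.801]
contact_force: [-0.2, -0.9, -1.3]
gripper_width: 0.765
gripper_force: 28.6
time: 6.65
tool_pos: [0.6122, -0.1625, 0.0958]
eef_rot: [-3.138, -0.003, 1.804]
contact_force: [-0.2, 0.2, -1.4]
gripper_width: 0.762
gripper_force: 28.5
turn(tool) -0.002  shift cm [-0.36  0.32  5.88] len 5.9 t=6.7 w=0.76 q7 -0.05
```

View pics/w2.png

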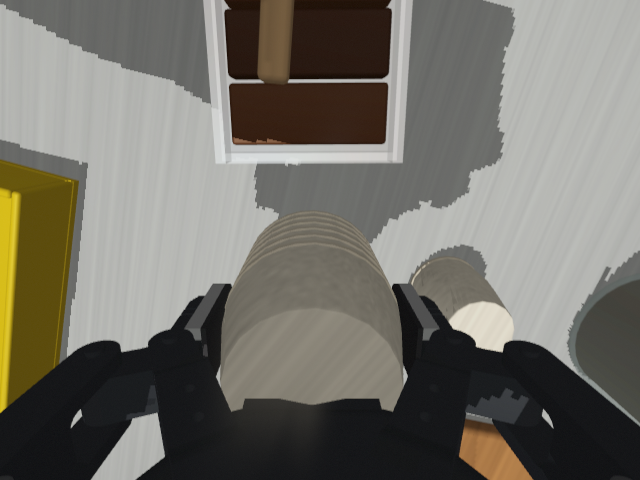

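The cups are held and lined up with the mould's end (end edge at row 160, cols 215–403). The paper cup is clear at (480,320). Lowering now.

```bash
J="python3 -m jog"
$J '[{"xyz":[-0.2,0.2,1.5],"yaw":0,"gripper":0.5},{"xyz":[0,0,1.5],"yaw":0,"gripper":0.5},{"xyz":[0,0,1.5],"yaw":0,"gripper":0.5},{"xyz":[0,0,0.9],"yaw":0,"gripper":0.5},{"xyz":[0,0,0.4],"yaw":0,"gripper":0.5}]'
$J '[{"xyz":[0,0,0],"yaw":0,"gripper":0.5},{"xyz":[0,0,0],"yaw":0,"gripper":0.5},{"xyz":[0,0,0],"yaw":0,"gripper":0.5},{"xyz":[0,0,0],"yaw":0,"gripper":0.5},{"xyz":[0,0,0],"yaw":0,"gripper":0.5}]'
python3 -c "
from scene0 import *
plan(*tow(.004,-.174),.035,1.57+yw)"
```

```text
time: 7.2
tool_pos: [0.615, -0.1668, 0.0387]
eef_rot: [-3.139, -0.001, 1.801]
contact_force: [-0.9, -0.4, -1.8]
gripper_width: 0.761
gripper_force: 28.6
time: 7.7
tool_pos: [0.6162, -0.167, 0.0407]
eef_rot: [3.141, 0.0, 1.801]
contact_force: [0.4, 0.1, -1.2]
gripper_width: 0.762
gripper_force: 28.6
turn(tool) -0.005  shift cm [0.18 0.03 0.57] len 0.6 t=7.7 w=0.76 q7 -0.08
```

```bash
J="python3 -m jog"
$J '[{"xyz":[0,0,0.3],"yaw":0,"gripper":0.5},{"xyz":[0,0,0.2],"yaw":0,"gripper":0.5},{"xyz":[0,0,0.1],"yaw":0,"gripper":0.5},{"xyz":[0,0,0],"yaw":0,"gripper":0.5},{"xyz":[0,0,0],"yaw":0,"gripper":0.5}]'
$J '[{"xyz":[0,0,0],"yaw":0,"gripper":0.85},{"xyz":[0,0,0],"yaw":0,"gripper":1},{"xyz":[0,0,0],"yaw":0,"gripper":1},{"xyz":[0,0,0],"yaw":0,"gripper":1},{"xyz":[0,0,0],"yaw":0,"gripper":1}]'
$J '[{"xyz":[0,0,-1],"yaw":0,"gripper":1},{"xyz":[0,0,-2],"yaw":0,"gripper":1},{"xyz":[0,0,-3],"yaw":0,"gripper":1},{"xyz":[0,0,-4],"yaw":0,"gripper":1},{"xyz":[0,0,-4],"yaw":0,"gripper":1}]'
python3 -c "
from scene0 import *
plan(.5588,.013,.16,1.711)"
```

```text
time: 8.2
tool_pos: [0.6159, -0.167, 0.035]
eef_rot: [-3.141, 0.0, 1.801]
contact_force: [-2.9, 0.8, 5.2]
gripper_width: 0.766
gripper_force: 29.1
time: 8.7
tool_pos: [0.616, -0.1669, 0.0342]
eef_rot: [-3.142, -0.0, 1.801]
contact_force: [2.1, -0.1, 0.3]
gripper_width: 1.0
gripper_force: 0.0
time: 9.2
tool_pos: [0.6156, -0.1668, 0.1762]
eef_rot: [-3.141, -0.0, 1.801]
contact_force: [0.5, -0.0, 0.5]
gripper_width: 1.0
gripper_force: 0.0
turn(tool) 0.090  shift cm [18.6  -3.11  1.62] len 18.9 t=9.2 w=1.00 q7 0.01
```

```bash
J="python3 -m jog"
$J '[{"xyz":[0,0,0],"yaw":0.09,"gripper":0.5},{"xyz":[4.6,-0.8,0],"yaw":0,"gripper":0.5},{"xyz":[4.6,-0.8,0],"yaw":0,"gripper":0.5},{"xyz":[4.6,-0.8,0],"yaw":0,"gripper":0.5},{"xyz":[4.6,-0.7,0],"yaw":0,"gripper":0.5}]' 40
$J '[{"xyz":[0.2,0,2.5],"yaw":0,"gripper":0.5},{"xyz":[0,0,2.5],"yaw":0,"gripper":0.5},{"xyz":[0,0,2],"yaw":0,"gripper":0.5},{"xyz":[0,0,0],"yaw":0,"gripper":0.5},{"xyz":[0,0,0],"yaw":0,"gripper":0.5}]'
python3 -c "
from scene0 import *
plan(.5588,.013,.027,1.711)
np.save('T3.npy',T_tool(sensors.read_state()))
snap('wrist','w3.png')"
```

```text
time: 9.7
tool_pos: [0.5589, 0.0125, 0.1752]
eef_rot: [3.141, 0.0, 1.71]
contact_force: [0.9, 0.8, 0.0]
gripper_width: 0.501
gripper_force: 0.0
time: 10.2
tool_pos: [0.5596, 0.0131, 0.105]
eef_rot: [3.141, -0.0, 1.711]
contact_force: [-0.1, 0.3, 1.1]
gripper_width: 0.499
gripper_force: 0.0
turn(tool) -0.000  shift cm [-0.   -0.08  7.8 ] len 7.8 t=10.2 w=0.50 q7 -0.47
```

View pics/w3.png

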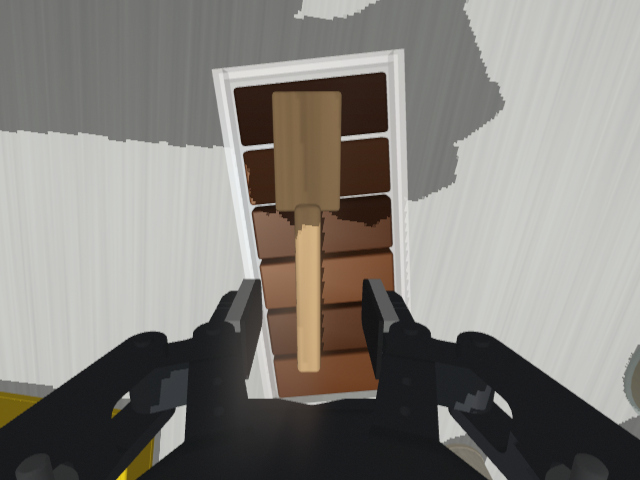

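The handle is centred between the pads at (308,300) and aligned with them. Descending.

```bash
python3 -c "
from scene0 import *
T=np.load('T3.npy');b=ray('wrist',(307,93),.028,T);h=ray('wrist',(309,371),.03,T);print(b,h,(b+h)/2,np.linalg.norm(b-h))"
J="python3 -m jog"
$J '[{"xyz":[0,0,2],"yaw":0,"gripper":0.5},{"xyz":[0,0,2],"yaw":0,"gripper":0.5},{"xyz":[0,0,2],"yaw":0,"gripper":0.5},{"xyz":[0,0,1.3],"yaw":0,"gripper":0.5},{"xyz":[0,0,0.4],"yaw":0,"gripper":0.5}]'
$J '[{"xyz":[0,0,0],"yaw":0,"gripper":0.3},{"xyz":[0,0,0],"yaw":0,"gripper":0.2},{"xyz":[0,0,0],"yaw":0,"gripper":0.0},{"xyz":[0,0,0],"yaw":0,"gripper":0},{"xyz":[0,0,0],"yaw":0,"gripper":0}]'
$J '[{"xyz":[0,0,0],"yaw":0,"gripper":0},{"xyz":[0,0,0],"yaw":0,"gripper":0},{"xyz":[0,0,0],"yaw":0,"gripper":0},{"xyz":[0,0,0],"yaw":0,"gripper":0},{"xyz":[0,0,0],"yaw":0,"gripper":0}]'
```

```text
[0.54458721 0.10166162 0.028     ] [ 0.57086366 -0.07896677  0.03      ] [0.55772544 0.01134743 0.029     ] 0.18254059241016346
time: 10.75
tool_pos: [0.5594, 0.0129, 0.027]
eef_rot: [-3.141, 0.0, 1.711]
contact_force: [-0.4, -0.1, -0.2]
gripper_width: 0.504
gripper_force: 0.0
time: 11.25
tool_pos: [0.56, 0.0131, 0.0283]
eef_rot: [3.14, 0.0, 1.711]
contact_force: [-1.3, 0.2, 6.2]
gripper_width: 0.172
gripper_force: 41.2
time: 11.75
tool_pos: [0.56, 0.013, 0.0283]
eef_rot: [3.14, 0.0, 1.711]
contact_force: [-0.3, 0.2, 6.3]
gripper_width: 0.17
gripper_force: 41.2
```

```bash
J="python3 -m jog"
$J '[{"xyz":[0,0,-1],"yaw":0,"gripper":0},{"xyz":[0,0,-2],"yaw":0,"gripper":0},{"xyz":[0,0,-2],"yaw":0,"gripper":0},{"xyz":[0,0,-1],"yaw":-0.096,"gripper":0},{"xyz":[0,0,0],"yaw":0,"gripper":0}]'
python3 -c "
from scene0 import *
plan(*tow(-.097,0.001),.007,1.5708+yw)"
```

```text
time: 12.25
tool_pos: [0.5604, 0.0129, 0.0892]
eef_rot: [3.138, 0.0, 1.807]
contact_force: [-1.0, 0.2, -1.4]
gripper_width: 0.169
gripper_force: 40.4
turn(tool) -0.000  shift cm [-1.12 -8.86  8.22] len 12.1 t=12.2 w=0.17 q7 -0.42
```

```bash
J="python3 -m jog"
$J '[{"xyz":[-0.4,-3,0],"yaw":0,"gripper":0},{"xyz":[-0.4,-3,0],"yaw":0,"gripper":0},{"xyz":[-0.3,-2.9,0],"yaw":0,"gripper":0},{"xyz":[0,0,2.5],"yaw":0,"gripper":0},{"xyz":[0,0,2.5],"yaw":0,"gripper":0}]'
$J '[{"xyz":[0,0,1.5],"yaw":0,"gripper":0},{"xyz":[0,0,0.6],"yaw":0,"gripper":0},{"xyz":[0,0,0],"yaw":0,"gripper":0},{"xyz":[0,0,0],"yaw":0,"gripper":0},{"xyz":[0,0,0],"yaw":0,"gripper":0}]'
python3 -c "
from scene0 import *
plan(*tow(-.097,0.001),.007,1.5708+yw)"
```

```text
time: 12.75
tool_pos: [0.4749, -0.0193, 0.0372]
eef_rot: [3.141, 0.0, 1.803]
contact_force: [0.8, 0.9, -1.6]
gripper_width: 0.169
gripper_force: 40.4
time: 13.25
tool_pos: [0.4758, -0.0186, 0.017]
eef_rot: [3.14, 0.0, 1.806]
contact_force: [-0.5, 0.1, -0.2]
gripper_width: 0.17
gripper_force: 40.4
turn(tool) -0.001  shift cm [-0.04  0.11  1.  ] len 1.0 t=13.2 w=0.17 q7 -0.58
```

```bash
J="python3 -m jog"
$J '[{"xyz":[0,0,0.4],"yaw":0,"gripper":0},{"xyz":[0,0,0.3],"yaw":0,"gripper":0},{"xyz":[0,0,0.3],"yaw":0,"gripper":0},{"xyz":[0,0,0],"yaw":0,"gripper":0},{"xyz":[0,0,0],"yaw":0,"gripper":0}]'
$J '[{"xyz":[0,0,0],"yaw":0,"gripper":0.3},{"xyz":[0,0,0],"yaw":0,"gripper":0.4},{"xyz":[0,0,0],"yaw":0,"gripper":0.4},{"xyz":[0,0,-1],"yaw":0,"gripper":0.4},{"xyz":[0,0,-3],"yaw":0,"gripper":0.4}]'
$J '[{"xyz":[0,0,-4],"yaw":0,"gripper":1},{"xyz":[0,0,-4],"yaw":0,"gripper":1},{"xyz":[0,0,-4],"yaw":0,"gripper":1},{"xyz":[0,0,-4],"yaw":0,"gripper":1},{"xyz":[0,0,0],"yaw":0,"gripper":1}]'
python3 -c "
from scene0 import *
np.save('T4.npy',T_tool(sensors.read_state()));snap('wrist','w4.png')
im=snap('top','t4.png')
for nm,f in [('red',red),('green',green)]:
    for c,a,m in blobs(f(im)): print(nm,c.round(1),a,ray('top',c,.082).round(4))
"
```

```text
time: 13.75
tool_pos: [0.4754, -0.0186, 0.0063]
eef_rot: [3.141, 0.0, 1.807]
contact_force: [0.3, -0.5, 2.7]
gripper_width: 0.173
gripper_force: 40.8
time: 14.25
tool_pos: [0.4739, -0.0183, 0.045]
eef_rot: [-3.137, -0.0, 1.808]
contact_force: [0.8, -0.2, -0.4]
gripper_width: 0.4
gripper_force: 0.0
time: 14.75
tool_pos: [0.4782, -0.0181, 0.2107]
eef_rot: [3.132, 0.002, 1.806]
contact_force: [-0.2, -0.3, -0.7]
gripper_width: 0.998
gripper_force: 0.0
red [148.9 240. ] 116 [0.5366 0.3614 0.082 ]
green [204.5 239.2] 127 [0.5354 0.2537 0.082 ]
green [207.  290.3] 132 [0.4364 0.2488 0.082 ]
```

View pics/w4.png

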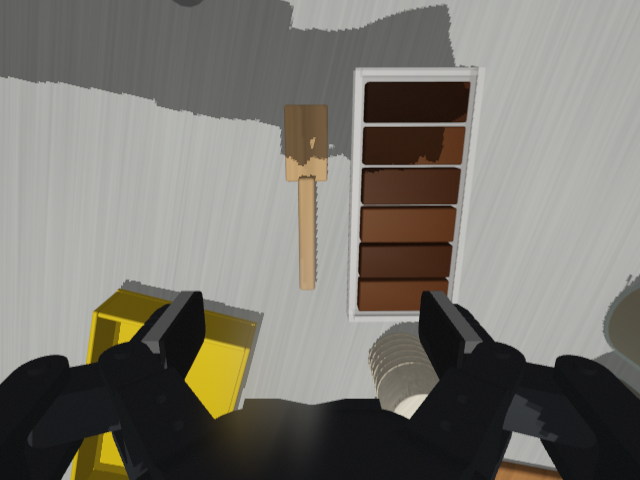

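Spatula lies parallel to the mould and centred on it (rows 104–289 against mould rows 70–318), with a gap of about 24 mm. The jars haven't moved. Next is the first green jar.

```bash
python3 -c "
from scene0 import *
plan(.535,.2545,.2,2.32)"
```

```text
turn(tool) -0.514  shift cm [15.98 22.98  0.69] len 28.0 t=14.8 w=1.00 q7 -0.34
```

```bash
J="python3 -m jog"
$J '[{"xyz":[0,0,0],"yaw":-0.13,"gripper":1},{"xyz":[0,0,0],"yaw":-0.13,"gripper":1},{"xyz":[0,0,0],"yaw":-0.13,"gripper":1},{"xyz":[0,0,0],"yaw":-0.124,"gripper":1},{"xyz":[2.5,3.6,0],"yaw":0,"gripper":1}]'
$J '[{"xyz":[2.5,3.6,0],"yaw":0,"gripper":1},{"xyz":[2.5,3.6,0],"yaw":0,"gripper":1},{"xyz":[2.5,3.6,0],"yaw":0,"gripper":1},{"xyz":[2.5,3.6,0],"yaw":0,"gripper":1},{"xyz":[2.5,3.6,0],"yaw":0,"gripper":1}]'
$J '[{"xyz":[1,1.4,0],"yaw":0,"gripper":1},{"xyz":[0,0,0],"yaw":0,"gripper":1},{"xyz":[0,0,0],"yaw":0,"gripper":1},{"xyz":[0,0,0],"yaw":0,"gripper":1},{"xyz":[0,0,0],"yaw":0,"gripper":1}]'
cat > wj.py <<'E'
from scene0 import *
import sys
T=T_tool(sensors.read_state()); im=snap('wrist',sys.argv[1])
for nm,f in [('red',red),('green',green)]:
    for c,a,m in blobs(f(im),60): print(nm,c.round(1),a,ray('wrist',c,.082,T).round(4))
print(T[:3,3].round(4))
E
python3 wj.py w5.png
```

```text
time: 15.35
tool_pos: [0.4821, 0.0163, 0.2033]
eef_rot: [-3.131, -0.0, 2.311]
contact_force: [0.2, -0.9, 0.1]
gripper_width: 1.001
gripper_force: 0.0
time: 15.85
tool_pos: [0.5303, 0.2394, 0.2041]
eef_rot: [-3.138, -0.0, 2.321]
contact_force: [0.8, -0.0, 0.1]
gripper_width: 1.004
gripper_force: 0.0
time: 16.35
tool_pos: [0.5346, 0.2532, 0.2058]
eef_rot: [-3.14, 0.001, 2.319]
contact_force: [0.3, -0.0, -0.5]
gripper_width: 1.001
gripper_force: 0.0
red [417.5 112.8] 1066 [0.5341 0.3626 0.082 ]
green [208.9 202.3] 1041 [0.467  0.2139 0.082 ]
green [303.6 215.3] 349 [0.5255 0.2546 0.082 ]
[0.5346 0.2532 0.2058]
```

View pics/w5.png

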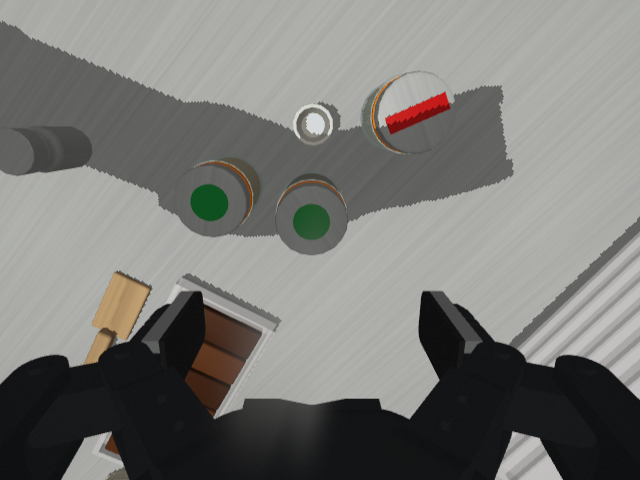

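Green jar 2 has been knocked to about (0.467,0.214), at pixel (209,202), next to green 1 at (311,221). The tasting cup is at (313,123). I'll pick green 2 first, with the fingers closing across the line to its neighbours.

```bash
python3 -c "
from scene0 import *
T=T_tool(sensors.read_state())
for p,z in [((213,198),.082),((311,218),.082),((313,122),.035)]: print(ray('wrist',p,z,T))
plan(.467,.2135,.2,1.0)"
```

```text
[0.46735319 0.21886783 0.082     ]
[0.53117142 0.2572438  0.082     ]
[0.48465453 0.30963786 0.035     ]
turn(tool) 1.319  shift cm [-7.02 -3.53  0.6 ] len 7.9 t=16.4 w=1.00 q7 -0.29
```

```bash
J="python3 -m jog"
$J '[{"xyz":[0,0,0],"yaw":0.132,"gripper":1},{"xyz":[0,0,0],"yaw":0.132,"gripper":1},{"xyz":[0,0,0],"yaw":0.132,"gripper":1},{"xyz":[0,0,0],"yaw":0.132,"gripper":1},{"xyz":[0,0,0],"yaw":0.132,"gripper":1}]'
$J '[{"xyz":[0,0,0],"yaw":0.132,"gripper":1},{"xyz":[0,0,0],"yaw":0.132,"gripper":1},{"xyz":[0,0,0],"yaw":0.132,"gripper":1},{"xyz":[0,0,0],"yaw":0.132,"gripper":1},{"xyz":[0,0,0],"yaw":0.132,"gripper":1}]'
$J '[{"xyz":[-3.5,-1.7,0],"yaw":0,"gripper":1},{"xyz":[-3.5,-1.7,0],"yaw":0,"gripper":1},{"xyz":[0,0,0],"yaw":0,"gripper":1},{"xyz":[0,0,0],"yaw":0,"gripper":1},{"xyz":[0,0,0],"yaw":0,"gripper":1}]'
python3 wj.py w6.png
python3 -c "
from scene0 import *
im=snap('top','t6.png')
for nm,f in [('red',red),('green',green)]:
    for c,a,m in blobs(f(im)): print(nm,c.round(1),a,ray('top',c,.082).round(4))
plan(.469,.2125,.15,1.0)"
```

```text
time: 16.9
tool_pos: [0.5347, 0.2543, 0.2064]
eef_rot: [3.141, 0.0, 1.654]
contact_force: [0.2, -0.4, -0.2]
gripper_width: 0.997
gripper_force: 0.0
time: 17.4
tool_pos: [0.5347, 0.2544, 0.2064]
eef_rot: [3.141, 0.0, 0.994]
contact_force: [0.2, -0.3, -0.6]
gripper_width: 0.999
gripper_force: 0.0
time: 17.9
tool_pos: [0.4695, 0.2152, 0.2068]
eef_rot: [3.141, -0.002, 1.0]
contact_force: [-0.5, 0.5, 0.1]
gripper_width: 1.0
gripper_force: 0.0
red [276.8  11.3] 426 [0.5279 0.3488 0.082 ]
green [357.2 132.5] 1196 [0.533  0.2548 0.082 ]
[0.4695 0.2152 0.2068]
turn(tool) 0.000  shift cm [-0.26  0.12  5.65] len 5.7 t=18.0 w=1.00 q7 -1.36
```

View pics/w6.png

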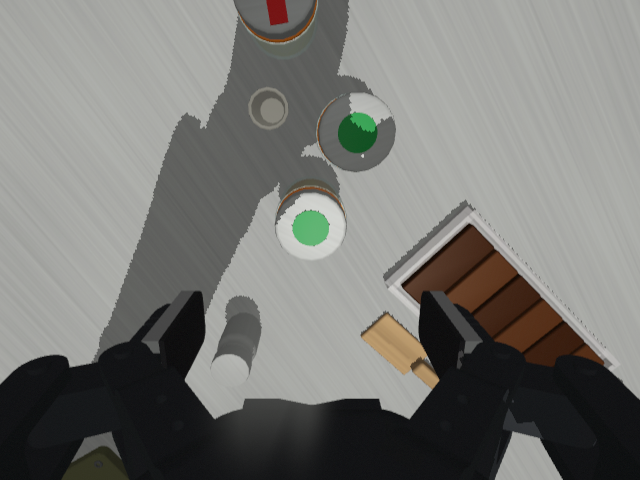

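Green 2 is at (311,227), brightly lit, and both fingers have free space around it. The shaker stands well away.

```bash
sed -i 's/\[...,1\]>150)&(h\[...,0\]>45/[...,1]>90)\&(h[...,0]>45/' h.py; J="python3 -m jog"
python3 -c "
from scene0 import *
p=ray('wrist',(311,227),.082,T_tool(sensors.read_state()));print(p)
plan(p[0]+.001,p[1]-.001,.024,1.0)"
$J '[{"xyz":[0,0,3],"yaw":0,"gripper":1},{"xyz":[0,0,2],"yaw":0,"gripper":1},{"xyz":[0,0,0],"yaw":0,"gripper":1},{"xyz":[0,0,0],"yaw":0,"gripper":1},{"xyz":[0,0,0],"yaw":0,"gripper":1}]'
```

```text
[0.46774387 0.21428518 0.082     ]
turn(tool) 0.000  shift cm [-0.21  0.06 18.25] len 18.2 t=18.0 w=1.00 q7 -1.36
time: 18.5
tool_pos: [0.4691, 0.2153, 0.1572]
eef_rot: [3.141, -0.002, 1.001]
contact_force: [0.6, 0.8, 0.3]
gripper_width: 0.996
gripper_force: 0.0
```

```bash
J="python3 -m jog"
$J '[{"xyz":[-0.2,0,3],"yaw":0,"gripper":1},{"xyz":[0,0,3],"yaw":0,"gripper":1},{"xyz":[0,0,2],"yaw":0,"gripper":1},{"xyz":[0,0,2],"yaw":0,"gripper":1},{"xyz":[0,0,1.5],"yaw":0,"gripper":1}]' 40
$J '[{"xyz":[0,0,1.3],"yaw":0,"gripper":1},{"xyz":[0,0,0.5],"yaw":0,"gripper":1},{"xyz":[0,0,0],"yaw":0,"gripper":1},{"xyz":[0,0,0],"yaw":0,"gripper":0.8},{"xyz":[0,0,0],"yaw":0,"gripper":0.5}]'
$J '[{"xyz":[0,0,0],"yaw":0,"gripper":0.5},{"xyz":[0,0,0],"yaw":0,"gripper":0.5},{"xyz":[0,0,0],"yaw":0,"gripper":0.5},{"xyz":[0,0,0],"yaw":0,"gripper":0.5},{"xyz":[0,0,0],"yaw":0,"gripper":0.5}]'
```

```text
time: 19.0
tool_pos: [0.4679, 0.2135, 0.0411]
eef_rot: [3.141, -0.002, 1.001]
contact_force: [-0.3, 0.3, -0.2]
gripper_width: 1.003
gripper_force: 0.0
time: 19.5
tool_pos: [0.4676, 0.2132, 0.0241]
eef_rot: [3.141, -0.001, 1.001]
contact_force: [-0.8, -0.8, 33.9]
gripper_width: 0.696
gripper_force: 34.5
time: 20.0
tool_pos: [0.4676, 0.2133, 0.0242]
eef_rot: [3.141, -0.001, 1.001]
contact_force: [-0.5, 0.2, 6.4]
gripper_width: 0.692
gripper_force: 43.0
```

```bash
J="python3 -m jog"
$J '[{"xyz":[0,0,-1],"yaw":0,"gripper":0.5},{"xyz":[0,0,-2.5],"yaw":0,"gripper":0.5},{"xyz":[0,0,-3.5],"yaw":0,"gripper":0.5},{"xyz":[0,0,-4],"yaw":0,"gripper":0.5},{"xyz":[0,0,-3],"yaw":0,"gripper":0.5}]'
$J '[{"xyz":[0,0,0],"yaw":-0.13,"gripper":0.5},{"xyz":[0,0,0],"yaw":-0.13,"gripper":0.5},{"xyz":[0,0,0],"yaw":-0.13,"gripper":0.5},{"xyz":[0,0,0],"yaw":-0.13,"gripper":0.5},{"xyz":[0,0,0],"yaw":-0.13,"gripper":0.5}]'
$J '[{"xyz":[0,0,0],"yaw":-0.1,"gripper":0.5},{"xyz":[0,0,0],"yaw":-0.056,"gripper":0.5},{"xyz":[0,0,0],"yaw":0,"gripper":0.5},{"xyz":[0,0,0],"yaw":0,"gripper":0.5},{"xyz":[0,0,0],"yaw":0,"gripper":0.5}]'
python3 -c "
from scene0 import *
plan(*tow(.108,-.05),.1,1.807)"
```

```text
time: 20.5
tool_pos: [0.467, 0.2128, 0.1657]
eef_rot: [3.141, -0.001, 1.001]
contact_force: [0.3, 1.4, -3.1]
gripper_width: 0.694
gripper_force: 44.3
time: 21.0
tool_pos: [0.4667, 0.2122, 0.1636]
eef_rot: [-3.141, 0.001, 1.656]
contact_force: [0.3, 0.7, -3.5]
gripper_width: 0.686
gripper_force: 44.3
time: 21.5
tool_pos: [0.467, 0.2128, 0.1634]
eef_rot: [-3.142, 0.0, 1.806]
contact_force: [0.7, 0.3, -3.5]
gripper_width: 0.699
gripper_force: 44.3
turn(tool) -0.001  shift cm [-27.84  16.05   6.34] len 32.8 t=21.5 w=0.70 q7 -0.83
```

```bash
J="python3 -m jog"
$J '[{"xyz":[-2,1.2,0],"yaw":0,"gripper":0.5},{"xyz":[-3.6,2.1,0],"yaw":0,"gripper":0.5},{"xyz":[-3.6,2.1,0],"yaw":0,"gripper":0.5},{"xyz":[-3.6,2.1,0],"yaw":0,"gripper":0.5},{"xyz":[-3.6,2.1,0],"yaw":0,"gripper":0.5}]'
$J '[{"xyz":[-3.6,2.1,0],"yaw":0,"gripper":0.5},{"xyz":[-3.6,2.1,0],"yaw":0,"gripper":0.5},{"xyz":[-3,1.5,0],"yaw":0,"gripper":0.5},{"xyz":[-1.2,0.75,0],"yaw":0,"gripper":0.5},{"xyz":[0,0,0],"yaw":0,"gripper":0.5}]'
$J '[{"xyz":[0,0,2],"yaw":0,"gripper":0.5},{"xyz":[0,0,3],"yaw":0,"gripper":0.5},{"xyz":[0,0,2.5],"yaw":0,"gripper":0.5},{"xyz":[0,0,1],"yaw":0,"gripper":0.5},{"xyz":[0,0,0],"yaw":0,"gripper":0.5}]'
python3 -c "
from scene0 import *
plan(*tow(.108,-.05),.0245,1.807)"
```

```text
time: 22.0
tool_pos: [0.5996, 0.0744, 0.1633]
eef_rot: [-3.141, 0.0, 1.806]
contact_force: [0.2, 0.2, -3.6]
gripper_width: 0.69
gripper_force: 44.3
time: 22.5
tool_pos: [0.6891, -0.0234, 0.1624]
eef_rot: [-3.141, 0.002, 1.801]
contact_force: [-0.4, 0.4, -3.2]
gripper_width: 0.697
gripper_force: 44.4
time: 23.0
tool_pos: [0.6863, -0.0187, 0.0768]
eef_rot: [-3.138, -0.001, 1.808]
contact_force: [-0.4, -0.1, -2.4]
gripper_width: 0.691
gripper_force: 44.4
turn(tool) 0.001  shift cm [-0.21  0.14  5.23] len 5.2 t=23.0 w=0.69 q7 -0.27
```

```bash
J="python3 -m jog"
$J '[{"xyz":[-0.2,0.1,1.5],"yaw":0,"gripper":0.5},{"xyz":[0,0,1.5],"yaw":0,"gripper":0.5},{"xyz":[0,0,1.1],"yaw":0,"gripper":0.5},{"xyz":[0,0,0.6],"yaw":0,"gripper":0.5},{"xyz":[0,0,0],"yaw":0,"gripper":0.5}]'
python3 -c "
from scene0 import *
plan(*tow(.108,-.05),.0245,1.807)"
```

```text
time: 23.5
tool_pos: [0.6887, -0.0215, 0.03]
eef_rot: [-3.14, -0.0, 1.807]
contact_force: [-0.0, 0.1, -4.0]
gripper_width: 0.692
gripper_force: 44.4
turn(tool) -0.000  shift cm [ 0.13 -0.02  0.55] len 0.6 t=23.5 w=0.69 q7 -0.29
```

```bash
J="python3 -m jog"
$J '[{"xyz":[0,0,0.3],"yaw":0,"gripper":0.5},{"xyz":[0,0,0.15],"yaw":0,"gripper":0.5},{"xyz":[0,0,0.1],"yaw":0,"gripper":0.5},{"xyz":[0,0,0],"yaw":0,"gripper":0.5},{"xyz":[0,0,0],"yaw":0,"gripper":0.5}]'
$J '[{"xyz":[0,0,0],"yaw":0,"gripper":0.8},{"xyz":[0,0,0],"yaw":0,"gripper":1},{"xyz":[0,0,0],"yaw":0,"gripper":1},{"xyz":[0,0,0],"yaw":0,"gripper":1},{"xyz":[0,0,0],"yaw":0,"gripper":1}]'
$J '[{"xyz":[0,0,-1],"yaw":0,"gripper":1},{"xyz":[0,0,-3],"yaw":0,"gripper":1},{"xyz":[0,0,-4],"yaw":0,"gripper":1},{"xyz":[0,0,-5],"yaw":0,"gripper":1},{"xyz":[0,0,-5],"yaw":0,"gripper":1}]'
python3 -c "
from scene0 import *
plan(.5345,.2543,.2,2.32)"
```

```text
time: 24.0
tool_pos: [0.6897, -0.0215, 0.026]
eef_rot: [3.141, 0.0, 1.807]
contact_force: [0.4, 0.1, -3.5]
gripper_width: 0.69
gripper_force: 44.4
time: 24.5
tool_pos: [0.6897, -0.0214, 0.026]
eef_rot: [3.141, 0.0, 1.807]
contact_force: [0.2, 0.3, -0.6]
gripper_width: 1.001
gripper_force: 0.0
time: 25.0
tool_pos: [0.6892, -0.0214, 0.2081]
eef_rot: [-3.141, -0.0, 1.807]
contact_force: [0.3, -0.7, 0.4]
gripper_width: 0.998
gripper_force: 0.0
turn(tool) -0.513  shift cm [30.72  7.45  0.81] len 31.6 t=25.0 w=1.00 q7 -0.19
```

```bash
J="python3 -m jog"
$J '[{"xyz":[0,0,0],"yaw":-0.13,"gripper":1},{"xyz":[0,0,0],"yaw":-0.13,"gripper":1},{"xyz":[0,0,0],"yaw":-0.13,"gripper":1},{"xyz":[0,0,0],"yaw":-0.123,"gripper":1},{"xyz":[4.4,1.07,0],"yaw":0,"gripper":1}]'
$J '[{"xyz":[4.4,1.07,0],"yaw":0,"gripper":1},{"xyz":[4.4,1.07,0],"yaw":0,"gripper":1},{"xyz":[4.4,1.07,0],"yaw":0,"gripper":1},{"xyz":[4.4,1.07,0],"yaw":0,"gripper":1},{"xyz":[4.4,1.07,0],"yaw":0,"gripper":1}]'
$J '[{"xyz":[4.3,1.03,0],"yaw":0,"gripper":1},{"xyz":[0,0,0],"yaw":0,"gripper":1},{"xyz":[0,0,0],"yaw":0,"gripper":1},{"xyz":[0,0,0],"yaw":0,"gripper":1},{"xyz":[0,0,0],"yaw":0,"gripper":1}]'
python3 wj.py w7.png; python3 -c "
from scene0 import *
im=snap('top','t7.png')
for nm,f in [('red',red),('green',green)]:
    for c,a,m in blobs(f(im)): print(nm,c.round(1),a,ray('top',c,.082).round(4),inm(ray('top',c,.082)))
plan(.5345,.2543,.024,2.32)"
```

```text
time: 25.5
tool_pos: [0.6702, 0.0099, 0.2054]
eef_rot: [-3.14, 0.006, 2.31]
contact_force: [1.2, -0.3, 0.2]
gripper_width: 1.002
gripper_force: 0.0
time: 26.0
tool_pos: [0.5559, 0.217, 0.2067]
eef_rot: [3.141, 0.001, 2.32]
contact_force: [0.5, 1.1, 0.3]
gripper_width: 0.998
gripper_force: 0.0
time: 26.5
tool_pos: [0.5361, 0.2523, 0.2057]
eef_rot: [-3.141, 0.001, 2.317]
contact_force: [-0.4, -0.0, -0.1]
gripper_width: 1.0
gripper_force: 0.0
red [416.4 110.1] 1073 [0.5341 0.3626 0.082 ]
green [310.  219.3] 1021 [0.5328 0.2549 0.082 ]
[0.5361 0.2523 0.2057]
red [149.1 240.1] 117 [0.5365 0.361  0.082 ] [0.04969741 0.3562971 ]
green [344.6 157. ] 146 [ 0.6924 -0.0228  0.082 ] [ 0.11149444 -0.05329937]
turn(tool) -0.003  shift cm [2.100e-01 1.000e-02 1.817e+01] len 18.2 t=26.6 w=1.00 q7 -0.31
```

```bash
J="python3 -m jog"
$J '[{"xyz":[0.15,0,4],"yaw":0,"gripper":1},{"xyz":[0,0,4],"yaw":0,"gripper":1},{"xyz":[0,0,3],"yaw":0,"gripper":1},{"xyz":[0,0,2],"yaw":0,"gripper":1},{"xyz":[0,0,2],"yaw":0,"gripper":1}]'
$J '[{"xyz":[0,0,2],"yaw":0,"gripper":1},{"xyz":[0,0,1.1],"yaw":0,"gripper":1},{"xyz":[0,0,0],"yaw":0,"gripper":1},{"xyz":[0,0,0],"yaw":0,"gripper":0.85},{"xyz":[0,0,0],"yaw":0,"gripper":0.7}]'
$J '[{"xyz":[0,0,0],"yaw":0,"gripper":0.5},{"xyz":[0,0,0],"yaw":0,"gripper":0.5},{"xyz":[0,0,0],"yaw":0,"gripper":0.5},{"xyz":[0,0,0],"yaw":0,"gripper":0.5},{"xyz":[0,0,0],"yaw":0,"gripper":0.5}]'
$J '[{"xyz":[0,0,-1],"yaw":0,"gripper":0.5},{"xyz":[0,0,-2.5],"yaw":0,"gripper":0.5},{"xyz":[0,0,-3.5],"yaw":0,"gripper":0.5},{"xyz":[0,0,-4],"yaw":0,"gripper":0.5},{"xyz":[0,0,-3],"yaw":0,"gripper":0.5}]'
python3 -c "
from scene0 import *
plan(*tow(.108,.05),.1,1.807)"
```

```text
time: 27.1
tool_pos: [0.5343, 0.2543, 0.0544]
eef_rot: [-3.141, -0.0, 2.318]
contact_force: [0.9, 0.5, 0.2]
gripper_width: 1.003
gripper_force: 0.0
time: 27.6
tool_pos: [0.5346, 0.2553, 0.0258]
eef_rot: [3.14, 0.0, 2.319]
contact_force: [0.3, 0.3, -0.6]
gripper_width: 0.71
gripper_force: 0.1
time: 28.1
tool_pos: [0.5346, 0.2553, 0.026]
eef_rot: [3.14, 0.001, 2.32]
contact_force: [-2.0, -1.3, 7.1]
gripper_width: 0.694
gripper_force: 43.6
time: 28.6
tool_pos: [0.5343, 0.2556, 0.1674]
eef_rot: [3.14, -0.0, 2.32]
contact_force: [0.2, 0.4, -2.9]
gripper_width: 0.689
gripper_force: 44.0
turn(tool) 0.513  shift cm [-20.43   8.51   6.74] len 23.1 t=28.6 w=0.69 q7 -0.36
```

```bash
J="python3 -m jog"
$J '[{"xyz":[0,0,0],"yaw":0.13,"gripper":0.5},{"xyz":[0,0,0],"yaw":0.13,"gripper":0.5},{"xyz":[0,0,0],"yaw":0.13,"gripper":0.5},{"xyz":[0,0,0],"yaw":0.123,"gripper":0.5},{"xyz":[-3,1.2,0],"yaw":0,"gripper":0.5}]'
$J '[{"xyz":[-4,1.7,0],"yaw":0,"gripper":0.5},{"xyz":[-4,1.7,0],"yaw":0,"gripper":0.5},{"xyz":[-4,1.7,0],"yaw":0,"gripper":0.5},{"xyz":[-4,1.7,0],"yaw":0,"gripper":0.5},{"xyz":[-1.4,0.5,0],"yaw":0,"gripper":0.5}]'
$J '[{"xyz":[0,0,0],"yaw":0,"gripper":0.5},{"xyz":[0,0,3],"yaw":0,"gripper":0.5},{"xyz":[0,0,3],"yaw":0,"gripper":0.5},{"xyz":[0,0,2.5],"yaw":0,"gripper":0.5},{"xyz":[0,0,0],"yaw":0,"gripper":0.5}]'
python3 -c "
from scene0 import *
plan(*tow(.108,.05),.0265,1.807)"
```

```text
time: 29.1
tool_pos: [0.5494, 0.2351, 0.1661]
eef_rot: [-3.141, -0.006, 1.814]
contact_force: [1.0, 1.1, -1.9]
gripper_width: 0.688
gripper_force: 43.9
time: 29.6
tool_pos: [0.6672, 0.0693, 0.1645]
eef_rot: [3.141, 0.005, 1.799]
contact_force: [-0.7, -0.6, -3.6]
gripper_width: 0.69
gripper_force: 44.0
time: 30.1
tool_pos: [0.6602, 0.078, 0.0764]
eef_rot: [-3.133, -0.001, 1.81]
contact_force: [-1.2, 0.0, -2.9]
gripper_width: 0.69
gripper_force: 44.3
turn(tool) 0.003  shift cm [-0.22  0.42  4.99] len 5.0 t=30.1 w=0.69 q7 -0.43
```

```bash
J="python3 -m jog"
$J '[{"xyz":[0,0,1.5],"yaw":0,"gripper":0.5},{"xyz":[0,0,1.5],"yaw":0,"gripper":0.5},{"xyz":[0,0,0.8],"yaw":0,"gripper":0.5},{"xyz":[0,0,0.4],"yaw":0,"gripper":0.5},{"xyz":[0,0,0],"yaw":0,"gripper":0.5}]'
python3 -c "
from scene0 import *
plan(*tow(.108,.05),.0265,1.807)"
```

```text
time: 30.6
tool_pos: [0.6642, 0.0767, 0.0374]
eef_rot: [-3.141, 0.0, 1.807]
contact_force: [-0.2, 0.7, -2.9]
gripper_width: 0.692
gripper_force: 44.2
turn(tool) -0.000  shift cm [0.   0.07 1.09] len 1.1 t=30.6 w=0.69 q7 -0.46
```

```bash
J="python3 -m jog"
$J '[{"xyz":[0,0,0.5],"yaw":0,"gripper":0.5},{"xyz":[0,0,0.3],"yaw":0,"gripper":0.5},{"xyz":[0,0,0.2],"yaw":0,"gripper":0.5},{"xyz":[0,0,0],"yaw":0,"gripper":0.5},{"xyz":[0,0,0],"yaw":0,"gripper":0.5}]'
$J '[{"xyz":[0,0,0],"yaw":0,"gripper":0.8},{"xyz":[0,0,0],"yaw":0,"gripper":1},{"xyz":[0,0,0],"yaw":0,"gripper":1},{"xyz":[0,0,0],"yaw":0,"gripper":1},{"xyz":[0,0,0],"yaw":0,"gripper":1}]'
$J '[{"xyz":[0,0,-1],"yaw":0,"gripper":1},{"xyz":[0,0,-3],"yaw":0,"gripper":1},{"xyz":[0,0,-4],"yaw":0,"gripper":1},{"xyz":[0,0,-5],"yaw":0,"gripper":1},{"xyz":[0,0,-5],"yaw":0,"gripper":1}]'
python3 -c "
from scene0 import *
plan(.5350,.3618,.2,1.57)"
```

```text
time: 31.1
tool_pos: [0.6645, 0.0767, 0.0279]
eef_rot: [3.141, 0.0, 1.807]
contact_force: [-0.1, -0.4, -3.1]
gripper_width: 0.69
gripper_force: 44.2
time: 31.6
tool_pos: [0.6645, 0.0767, 0.0279]
eef_rot: [3.141, 0.0, 1.807]
contact_force: [0.4, 0.1, -0.5]
gripper_width: 0.999
gripper_force: 0.0
time: 32.1
tool_pos: [0.664, 0.0767, 0.2101]
eef_rot: [-3.141, -0.0, 1.807]
contact_force: [0.6, 0.3, 0.1]
gripper_width: 1.0
gripper_force: 0.0
turn(tool) 0.237  shift cm [ 28.5  -12.92   1.01] len 31.3 t=32.1 w=1.00 q7 -0.35
```

```bash
J="python3 -m jog"
$J '[{"xyz":[0,0,0],"yaw":0.137,"gripper":1},{"xyz":[0,0,0],"yaw":0.1,"gripper":1},{"xyz":[4.4,-2,0],"yaw":0,"gripper":1},{"xyz":[4.4,-2,0],"yaw":0,"gripper":1},{"xyz":[4.4,-2,0],"yaw":0,"gripper":1}]'
$J '[{"xyz":[4.4,-2,0],"yaw":0,"gripper":1},{"xyz":[4.4,-2,0],"yaw":0,"gripper":1},{"xyz":[4.4,-2,0],"yaw":0,"gripper":1},{"xyz":[2.1,-0.9,0],"yaw":0,"gripper":1},{"xyz":[0,0,0],"yaw":0.15,"gripper":1}]'
$J '[{"xyz":[0,0,0],"yaw":0,"gripper":1},{"xyz":[0,0,0],"yaw":0,"gripper":1},{"xyz":[0,0,0],"yaw":0,"gripper":1},{"xyz":[0,0,0],"yaw":0,"gripper":1},{"xyz":[0,0,0],"yaw":0,"gripper":1}]'
python3 wj.py w8.png; python3 -c "
from scene0 import *
im=snap('top','t8.png')
for nm,f in [('red',red),('green',green)]:
    for c,a,m in blobs(f(im)): print(nm,c.round(1),a,ray('top',c,.082).round(4),inm(ray('top',c,.082)))
plan(.535,.3618,.024,1.42)"
```

```text
time: 32.6
tool_pos: [0.6038, 0.2102, 0.2088]
eef_rot: [3.141, -0.001, 1.569]
contact_force: [1.1, 0.7, 0.7]
gripper_width: 0.996
gripper_force: 0.0
time: 33.1
tool_pos: [0.5317, 0.3682, 0.2089]
eef_rot: [-3.139, -0.005, 1.425]
contact_force: [-0.4, -0.6, -0.3]
gripper_width: 1.0
gripper_force: 0.0
time: 33.6
tool_pos: [0.5361, 0.3612, 0.2078]
eef_rot: [-3.142, 0.0, 1.42]
contact_force: [-0.4, -0.4, 0.7]
gripper_width: 0.996
gripper_force: 0.0
red [309.4 217.7] 643 [0.535  0.3665 0.082 ]
[0.5361 0.3612 0.2078]
green [344.6 157. ] 146 [ 0.6924 -0.0228  0.082 ] [ 0.11149444 -0.05329937]
green [294.9 170.8] 145 [0.6669 0.0759 0.082 ] [0.10980242 0.04857915]
turn(tool) -0.000  shift cm [ 0.02 -0.09 18.37] len 18.4 t=33.7 w=1.00 q7 -1.15
```

```bash
J="python3 -m jog"
$J '[{"xyz":[0.2,-0.1,4],"yaw":0,"gripper":1},{"xyz":[0,0,4],"yaw":0,"gripper":1},{"xyz":[0,0,3],"yaw":0,"gripper":1},{"xyz":[0,0,2],"yaw":0,"gripper":1},{"xyz":[0,0,2],"yaw":0,"gripper":1}]'
$J '[{"xyz":[0,0,2],"yaw":0,"gripper":1},{"xyz":[0,0,1.3],"yaw":0,"gripper":1},{"xyz":[0,0,0],"yaw":0,"gripper":1},{"xyz":[0,0,0],"yaw":0,"gripper":0.85},{"xyz":[0,0,0],"yaw":0,"gripper":0.7}]'
$J '[{"xyz":[0,0,0],"yaw":0,"gripper":0.5},{"xyz":[0,0,0],"yaw":0,"gripper":0.5},{"xyz":[0,0,0],"yaw":0,"gripper":0.5},{"xyz":[0,0,0],"yaw":0,"gripper":0.5},{"xyz":[0,0,0],"yaw":0,"gripper":0.5}]'
$J '[{"xyz":[0,0,-1],"yaw":0,"gripper":0.5},{"xyz":[0,0,-2.5],"yaw":0,"gripper":0.5},{"xyz":[0,0,-3.5],"yaw":0,"gripper":0.5},{"xyz":[0,0,-4],"yaw":0,"gripper":0.5},{"xyz":[0,0,-4],"yaw":0,"gripper":0.5}]'
python3 -c "
from scene0 import *
plan(.375,-.2815,.1,1.42)"
```

```text
time: 34.2
tool_pos: [0.5348, 0.3637, 0.0564]
eef_rot: [-3.141, 0.0, 1.42]
contact_force: [0.8, -0.7, 0.7]
gripper_width: 1.001
gripper_force: 0.0
time: 34.7
tool_pos: [0.5356, 0.3646, 0.0259]
eef_rot: [3.14, -0.001, 1.42]
contact_force: [-0.6, 0.4, -0.1]
gripper_width: 0.708
gripper_force: 0.0
time: 35.2
tool_pos: [0.5357, 0.3648, 0.0262]
eef_rot: [3.14, -0.002, 1.42]
contact_force: [-0.5, -0.6, 6.1]
gripper_width: 0.692
gripper_force: 44.0
time: 35.7
tool_pos: [0.5346, 0.3632, 0.1762]
eef_rot: [-3.141, 0.001, 1.42]
contact_force: [0.9, 1.3, -1.8]
gripper_width: 0.693
gripper_force: 43.8
turn(tool) -0.000  shift cm [-66.14  -6.09   7.62] len 66.9 t=35.7 w=0.69 q7 -1.17
```

```bash
J="python3 -m jog"
$J '[{"xyz":[-2.5,-0.2,0],"yaw":0,"gripper":0.5},{"xyz":[-4.2,-0.3,0],"yaw":0,"gripper":0.5},{"xyz":[-4.7,-0.2,0],"yaw":0,"gripper":0.5},{"xyz":[-4.7,-0.2,0],"yaw":0,"gripper":0.5},{"xyz":[-4.7,-0.2,0],"yaw":0,"gripper":0.5}]'
$J '[{"xyz":[-4.7,-0.4,0],"yaw":0,"gripper":0.5},{"xyz":[-4.7,-0.4,0],"yaw":0,"gripper":0.5},{"xyz":[-4.7,-0.4,0],"yaw":0,"gripper":0.5},{"xyz":[-4.7,-0.4,0],"yaw":0,"gripper":0.5},{"xyz":[-4.7,-0.4,0],"yaw":0,"gripper":0.5}]'
$J '[{"xyz":[-4.7,-0.6,0],"yaw":0,"gripper":0.5},{"xyz":[-4.7,-0.6,0],"yaw":0,"gripper":0.5},{"xyz":[-4.7,-0.6,0],"yaw":0,"gripper":0.5},{"xyz":[-4.7,-0.6,0],"yaw":0,"gripper":0.5},{"xyz":[-3,-0.4,0],"yaw":0,"gripper":0.5}]'
$J '[{"xyz":[0,0,0],"yaw":0.14,"gripper":0.5},{"xyz":[0,0,0],"yaw":0.14,"gripper":0.5},{"xyz":[0,0,0],"yaw":0.14,"gripper":0.5},{"xyz":[0,0,0],"yaw":0.14,"gripper":0.5},{"xyz":[0,0,0],"yaw":0.14,"gripper":0.5}]'
$J '[{"xyz":[0,0,0],"yaw":0.14,"gripper":0.5},{"xyz":[0,0,0],"yaw":0.14,"gripper":0.5},{"xyz":[0,0,0],"yaw":0.14,"gripper":0.5},{"xyz":[0,0,0],"yaw":0.14,"gripper":0.5},{"xyz":[0,0,0],"yaw":0.14,"gripper":0.5}]'
python3 -c "
from scene0 import *
snap('wrist','w9.png');plan(.375,-.2815,.1,0)"
```

```text
time: 36.2
tool_pos: [0.4921, 0.1579, 0.1751]
eef_rot: [3.141, 0.001, 1.42]
contact_force: [0.4, 0.2, -2.2]
gripper_width: 0.693
gripper_force: 44.0
time: 36.7
tool_pos: [0.437, -0.0712, 0.1753]
eef_rot: [3.141, 0.001, 1.42]
contact_force: [0.4, -1.3, -2.7]
gripper_width: 0.698
gripper_force: 44.0
time: 37.2
tool_pos: [0.3749, -0.2847, 0.175]
eef_rot: [-3.14, 0.002, 1.415]
contact_force: [1.1, -0.8, -1.8]
gripper_width: 0.693
gripper_force: 43.9
time: 37.7
tool_pos: [0.377, -0.2807, 0.1752]
eef_rot: [3.141, 0.0, 0.714]
contact_force: [0.4, 0.5, -2.5]
gripper_width: 0.689
gripper_force: 43.8
time: 38.2
tool_pos: [0.3771, -0.2805, 0.1752]
eef_rot: [3.142, -0.0, 0.014]
contact_force: [0.1, 0.0, -2.3]
gripper_width: 0.685
gripper_force: 43.8
turn(tool) 0.010  shift cm [-0.22  0.11  7.52] len 7.5 t=38.2 w=0.69 q7 -1.18
```

View pics/w9.png

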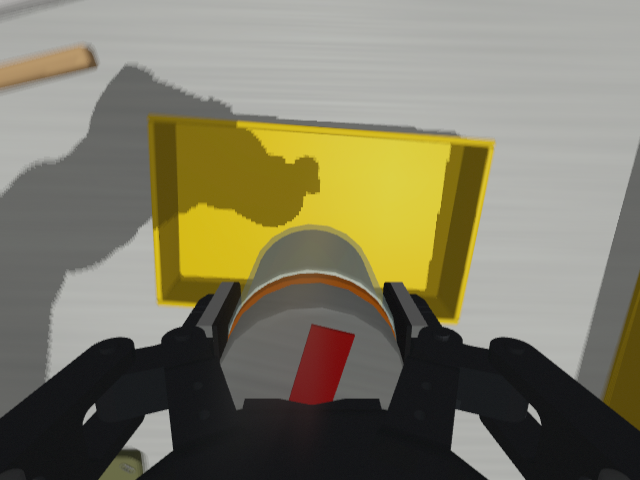

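The jar hangs over the tub. The tub rim corners are at (150,117), (493,143), (457,322) and (161,303). I'll check the tub centre from these.

```bash
python3 -c "
from scene0 import *
T=T_tool(sensors.read_state())
Q=np.array([ray('wrist',p,.05,T)[:2] for p in [(150,117),(493,143),(457,322),(161,303)]]);print(Q.round(3),Q.mean(0),np.linalg.norm(Q[0]-Q[1]),np.linalg.norm(Q[1]-Q[2]),np.linalg.norm(Q[0]-Q[3]))"
```

```text
[[ 0.453 -0.165]
 [ 0.438 -0.409]
 [ 0.294 -0.401]
 [ 0.309 -0.158]] [ 0.37367598 -0.28324174] 0.24423037143455495 0.14404097449684625 0.14439708699739368
```

```bash
J="python3 -m jog"
$J '[{"xyz":[-0.2,0.2,0],"yaw":0.07,"gripper":0.5},{"xyz":[0,0,3],"yaw":0,"gripper":0.5},{"xyz":[0,0,3],"yaw":0,"gripper":0.5},{"xyz":[0,0,3],"yaw":0,"gripper":0.5},{"xyz":[0,0,2],"yaw":0,"gripper":0.5}]'
$J '[{"xyz":[0,0,1.3],"yaw":0,"gripper":0.5},{"xyz":[0,0,0.8],"yaw":0,"gripper":0.5},{"xyz":[0,0,0.3],"yaw":0,"gripper":0.5},{"xyz":[0,0,0],"yaw":0,"gripper":0.5},{"xyz":[0,0,0],"yaw":0,"gripper":0.5}]'
python3 -c "
from scene0 import *
plan(.3745,-.282,.032,-.06)"
```

```text
time: 38.75
tool_pos: [0.3751, -0.2822, 0.0635]
eef_rot: [-3.141, 0.001, -0.047]
contact_force: [-0.2, 0.0, -2.9]
gripper_width: 0.687
gripper_force: 43.9
time: 39.25
tool_pos: [0.3757, -0.283, 0.0414]
eef_rot: [3.141, -0.001, -0.05]
contact_force: [0.3, -0.3, -2.3]
gripper_width: 0.693
gripper_force: 43.9
turn(tool) 0.010  shift cm [-0.12 -0.09  0.94] len 1.0 t=39.2 w=0.69 q7 -1.26
```

```bash
J="python3 -m jog"
$J '[{"xyz":[0,0,0.4],"yaw":0,"gripper":0.5},{"xyz":[0,0,0.3],"yaw":0,"gripper":0.5},{"xyz":[0,0,0.2],"yaw":0,"gripper":0.5},{"xyz":[0,0,0],"yaw":0,"gripper":0.5},{"xyz":[0,0,0],"yaw":0,"gripper":0.5}]'
$J '[{"xyz":[0,0,0],"yaw":0,"gripper":0.8},{"xyz":[0,0,0],"yaw":0,"gripper":1},{"xyz":[0,0,0],"yaw":0,"gripper":1},{"xyz":[0,0,0],"yaw":0,"gripper":1},{"xyz":[0,0,0],"yaw":0,"gripper":1}]'
$J '[{"xyz":[0,0,-1],"yaw":0,"gripper":1},{"xyz":[0,0,-3],"yaw":0,"gripper":1},{"xyz":[0,0,-4],"yaw":0,"gripper":1},{"xyz":[0,0,-5],"yaw":0,"gripper":1},{"xyz":[0,0,-5],"yaw":0,"gripper":1}]'
$J '[{"xyz":[0,0,-2],"yaw":0,"gripper":1},{"xyz":[0,4.5,0],"yaw":0,"gripper":1},{"xyz":[0,4.5,0],"yaw":0,"gripper":1},{"xyz":[0,4.5,0],"yaw":0,"gripper":1},{"xyz":[0,4.5,0],"yaw":0,"gripper":1}]'
$J '[{"xyz":[0,0,0],"yaw":0,"gripper":1},{"xyz":[0,0,0],"yaw":0,"gripper":1},{"xyz":[0,0,0],"yaw":0,"gripper":1},{"xyz":[0,0,0],"yaw":0,"gripper":1},{"xyz":[0,0,0],"yaw":0,"gripper":1}]'
python3 -c "
from scene0 import *
im=snap('top','t9.png');snap('scene','s9.png')
for nm,f in [('red',red),('green',green)]:
    for c,a,m in blobs(f(im)): print(nm,c.round(1),a,ray('top',c,.082).round(4),inm(ray('top',c,.082)))"
```

```text
time: 39.75
tool_pos: [0.3753, -0.2826, 0.0317]
eef_rot: [-3.142, 0.0, -0.05]
contact_force: [0.6, -0.4, -2.2]
gripper_width: 0.69
gripper_force: 43.9
time: 40.25
tool_pos: [0.3753, -0.2827, 0.0319]
eef_rot: [3.141, -0.0, -0.05]
contact_force: [-0.0, -0.9, -0.5]
gripper_width: 0.998
gripper_force: 0.0
time: 40.75
tool_pos: [0.3745, -0.2823, 0.2142]
eef_rot: [-3.141, 0.001, -0.05]
contact_force: [2.3, -1.2, -0.3]
gripper_width: 0.996
gripper_force: 0.0
time: 41.25
tool_pos: [0.3656, -0.4639, 0.2328]
eef_rot: [3.141, -0.0, -0.05]
contact_force: [1.9, -0.2, 0.5]
gripper_width: 0.998
gripper_force: 0.0
time: 41.75
tool_pos: [0.3668, -0.4612, 0.2321]
eef_rot: [-3.141, -0.0, -0.048]
contact_force: [-0.4, 0.6, -0.2]
gripper_width: 1.002
gripper_force: 0.0
green [344.5 156.9] 147 [ 0.6924 -0.0227  0.082 ] [ 0.1115435  -0.05322107]
green [294.9 170.8] 145 [0.6669 0.0759 0.082 ] [0.10980242 0.04857915]
```

View pics/t9.png

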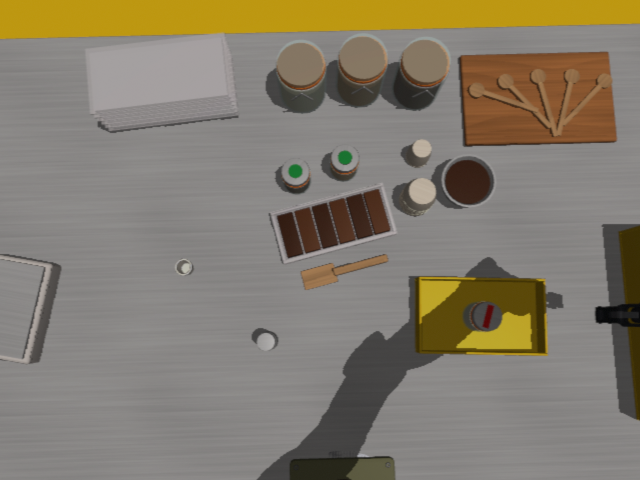

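View pics/s9.png

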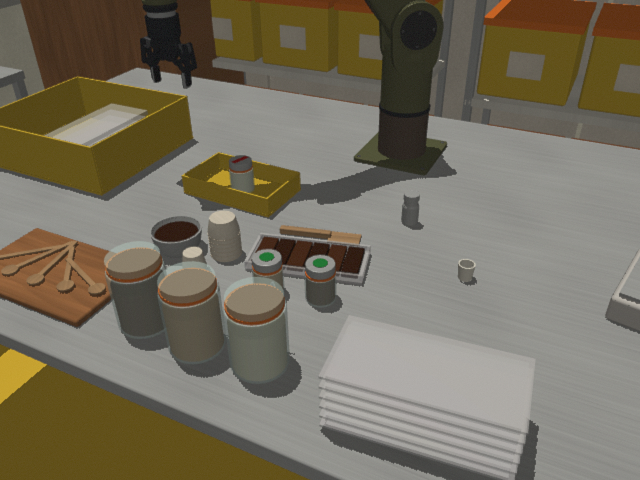

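Everything is where it should be: green jars at (295,171) and (345,157), red jar in the tub at (485,316), cups at (421,191). One last number check on the cups and spatula.

```bash
python3 -c "
from scene0 import *
c=inm(ray('top',(421.5,190.5),.09));b=inm(ray('top',(468.4,180.9),.05));print(c,b,np.linalg.norm(c-b))
h=inm(ray('top',(388,259),.01));l=inm(ray('top',(302.5,278),.006));print(h,l,(h+l)/2,h-l)"
```

```text
[ 0.00575219 -0.17918924] [ 0.00713501 -0.28578909] 0.10660882227674028
[-0.10055841 -0.09083348] [-0.09249183  0.08882096] [-0.09652512 -0.00100626] [-0.00806658 -0.17965445]
```

```bash
python3 -c "
from h import *
print(job_done())"
```

```text
the job is handed in; nothing more can be done
None
```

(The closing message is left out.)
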